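Park the fume nozzle and snap the cap onto the reagent bottle

TASK

Swing the fume nozzle off the open brown bottle until it hangs over the middle of the black dish, and let go of it there. Then pick up the blue snap cap, set it on the bottle's neck and press it straight down, through the click, until it sits fully home. Do not let go of it: finish with the gripper still on the cap, pressing it firmly down (about 10 N). Leave the other glassware where it stands.

Things in the scene. Friction and masses are not known exactly. Their poses are not given: they have to be found in the camera images.
- cap: blue round snap cap with a white dot on its roof, loose, 46 mm outside diameter, 32 mm tall, 20 to 35 g, stands open end down on the tray (z = 0). Origin: centre of its open underside; z up through the roof. Inside: a lip of 36 mm bore in the lowest 4 mm, above it a 41.6 mm bore, roof underside 26 mm above the origin.
- cap_roof (a point): centre of the underside of the cap's roof, 26 mm above the cap's origin. When the cap is home it meets the bottle's mouth.
- bottle: brown reagent bottle fixed in a grey holder (88 mm wide, 30 mm tall); body 73 mm in diameter up to 85 mm above the table, shoulder from there to 115 mm, then a neck 32 mm in diameter with a 3.5 mm bevel at the top. Does not move. Origin: centre of its base at table height; z up.
- bottle_mouth (a point): centre of the bottle's rim, 160 mm above the table; the cap goes straight down on it
- snap_beads (a point): four orange sprung beads stand 4 mm out of the neck, centred at this height, 17 mm below the rim. The cap comes to rest on them about 13 mm above home and takes about 8 to 15 N to push past; the force then drops to almost nothing, and over the last 5 mm the beads pull the cap down. Home: roof on the rigid rim, where pressing can go on.
- swing_arm (a joint): angle of the nozzle's swing arm about the vertical post, 0 with the nozzle over the bottle, growing clockwise seen from above, towards the dish (which lies at about 1.0 to 1.6 rad); range -0.5 to 1.9. A stiff joint (about 2 N at the knob) that stays where it is left.
- nozzle (a point): middle of the green conical nozzle's downward opening (66 mm wide, 184 mm above the table), 170 mm from the post axis
- grip_knob (a point): middle of the upright yellow knob on top of the nozzle, a cylinder 24 mm in diameter from 249 to 295 mm above the table, straight over the nozzle; this point is 273 mm high. Below it runs the horizontal arm tube, top at 249 mm.
- post_axis (a point): point on the steel post's vertical axis, about which the arm swings, 229 mm above the table. Post 28 mm in diameter, hub 38 mm up to 265 mm.
- dish_middle (a point): middle of the inner floor of the black round dish, 84 mm across at the rim, 16 mm tall, fixed to the tray under the nozzle's path, 170 mm from the post axis
- brown_bottle: bystander: loose brown bottle with red cap, 64 mm in diameter, 150 mm tall, origin under its centre
- dropper_bottle: bystander: small loose brown bottle with black cap, 32 mm in diameter, 75 mm tall, origin under its centre
- beaker: bystander: loose glass beaker, 60 mm in diameter, 70 mm tall, origin under its centre
Mind the look-alikes: they are no part of the job. Several things have the shape of the cap; the one meant has the colours described above.

How it is judged (in metres and radians):
On the way, in this order (a step that is already met when the one before it is completed fails the run):
1. the nozzle hangs over the dish, let go and at rest, the cap not yet on the bottle (horizontal distance between nozzle and dish_middle below 0.025 m and contact force between the fingers and swing_arm below 0.3 N), for 0.2 s.
2. the cap is pressed through the click and sits home (distance between cap_roof and bottle_mouth below 0.004 m and angle between cap's own z axis and vertical below 0.1 rad), for 0.2 s.
At the end, for the whole second after the job is handed in: The nozzle hangs within 25 mm (horizontally) of the dish's middle; the cap sits home on the bottle (roof within 2.5 mm of the rim, within 3 mm of centre, tilted less than 0.1 rad), and the fingers still hold it and press it on the bottle with more than 4 N through the last second (horizontal distance between nozzle and dish_middle below 0.025 m and horizontal distance between cap_roof and bottle_mouth below 0.003 m and z of cap_roof in the frame of bottle_mouth below 0.0025 m and angle between cap's own z axis and vertical below 0.1 rad and contact force between the fingers and cap above 2 N and contact force between cap and bottle above 4 N); the arm keeps its last pose, push and grip.
It fails at once if a bystander was moved more than 20 mm or tipped (distance of any of brown_bottle, dropper_bottle, beaker from where it was at the start of the episode above 0.02 m or angle between any of brown_bottle, dropper_bottle, beaker's own z axis and vertical above 0.5 rad).
It also fails if it takes over 58 s, if anything falls off the work surface, if the arm or the gripper's body presses on something with over 40 N, if the wrist force passes 120 N, or if a joint passes its speed limit or range.

ROBOT

A 6-joint arm with a two-finger parallel gripper is mounted at the origin on the work surface. World frame = base frame: x ahead of the robot, y to its left, z up, the work surface at z = 0. Lengths are in mm, angles in rad, forces in N, time in s.
With the tool pointing down it reaches from about 275 to 750 mm from the base axis. Payload 10.2 kg.
Tool frame: the origin (TCP) lies at the very end of the fingers, on their centre line; the grasp point (between the pads) lies 19 mm behind it; z points along the fingers, y is the line along which they close (so a half turn about z gives the same grasp; the last joint's range is limited). The gripper opens to 85 mm and grips with 20 to 120 N. Pads are 22 mm wide; open, the fingers measure 114 mm over their backs; the gripper's body (76 mm by 85 mm) begins 54 mm behind the grasp point. The pads swing forward as they close: fully open they stand 13 mm farther back than shut.
Start: joints at [1.057, 0.313, 1.498, -0, 1.331, -0.223], TCP at [150.54, 502.96, 231.294] pointing down, gripper open.
Joint ranges: [-2.94, 2.94], [-0.97, 2.17], [0.19, 2.56], [-1.23, 4.37], [0.02, 3.11], [-2.88, 2.88]. Speed limits (rad/s): [2.39, 2.39, 3.01, 3.14, 3.14, 3.14].

INTERFACE

Orientations are given as a unit quaternion [w, x, y, z].
In Python, from rig import ctrl gives the robot as it stands.
- The arm moves only by the shell command python3 -m pendant 'ROWS' [FORCE]. ROWS is JSON, a list that holds one entry, the list of rows, each a list of 5 numbers: the shift along the tool's x, y, z normalised to -1 to 1, where 1 is 200 mm, then the turn about the tool's z normalised to -1 to 1, where 1 is pi rad, then the opening, from 0 (shut) to 1 (fully open). In form: [[[dx, dy, dz, spin, hand], ...]]. A call has 1 to 12 rows; each row is the pose to reach, as a shift and turn from the pose commanded when the call began, along the tool's axes at that moment, turning the shorter way round; what a row does not reach only later rows make up. A row lasts 1/10 s, in which the tool goes at most 50 mm and 8.59 degrees, less where a joint would pass 70% of its speed; a pose out of reach is approached as far as the arm can. A call with a number of a shift or a turn outside -1 to 1 is refused whole. A call with a gripper value outside its range is refused whole. The fingers move at their own pace and stop on an object; FORCE is the grip in N (left out, the last holds). Time passes only in rows, so rows that repeat a pose let the fingers close. It gives the time, the measured TCP pose, the force, the opening and the grip force at its end, in the units of the state.
- ctrl.sense(): the state, without advancing time (a new reading comes with each control period).
- ctrl.capture(name): name is "scene" or "top" or "wrist"; returns (picture, depth): 384x512x3 uint8, blue, green, red; 384x512 float32, mm along the optical axis (not along the pixel's ray), 0 where there is no reading.
- ctrl.get_calibration(name): a dict with "K" (3x3 intrinsics, pixels), "origin" and "rotation" of the camera in the world. Camera axes: x right, y down, z forward; pixel columns grow to the right and rows downward; lengths in mm; the calibration is good to about 2 mm. A picture is of the moment at which its call begins: read the wrist's pose just before it. get_calibration takes no time and is no camera call; for the wrist camera it gives the pose at the moment of the call.
- ctrl.finish_job(): hands the job in; it is judged then, once.
The state is a dict: "time_s": time; "joints": joint angles; "dq": joint speeds; "tau": joint torques, N m; "eef_pos": TCP position; "ee_rot": TCP orientation; "force": force on the tool from outside, world axes, zero at the start; "wrist_torque": the same for the moment, N m; "grip_width": opening from 0.0 (shut) to 1.0 (fully open); "grip_force": force on a finger pad.
Only numpy, scipy, OpenCV 4.12 (cv2) and the standard library are available. Lean on these libraries where they do the work, as an engineer would, in place of code of your own. Each camera call takes 0.05 s, during which the arm holds its last target. There are 200 camera calls.

## Working session

There is one attempt and no reset: what is moved stays moved. The work goes in short steps, Python scripts to look and compute and a shell command to move; the robot and the scene stay as the last step left them, time stands still between calls to the robot, and variables do not carry over. Pictures are saved under pics/ and viewed, at most 10 in all, crops included, and the job is handed in when it is done.

```bash
ls; mkdir -p pics; python3 - <<'E'
from rig import ctrl
import cv2,numpy as np
print(ctrl.sense())
for n in("scene","top"):
    p,d=ctrl.capture(n); np.savez(n,p=p,d=d); cv2.imwrite(f"pics/{n}0.png",p)
    print(n,ctrl.get_calibration(n))
E
```

```text
pics
{'time_s': 0.0, 'joints': array([ 1.05662826e+00,  3.13425431e-01,  1.49841827e+00, -2.77915357e-05,
        1.33103495e+00, -2.23380070e-01]), 'dq': array([-0.00076658,  0.0011703 ,  0.00141321, -0.00158606, -0.00050985,
        0.00072138]), 'tau': array([-8.97410100e-04, -4.12267578e+01, -2.59746838e+01, -1.98045395e-04,
        4.12456910e-03,  3.64019940e-06]), 'eef_pos': array([150.3981682, 502.7242109, 230.7547415]), 'ee_rot': array([-2.19194705e-04,  1.44878976e-01,  9.89449174e-01, -6.04635789e-04]), 'force': array([-0.0165449 ,  0.20874851, -0.33080101]), 'wrist_torque': array([-0.02057695,  0.0125933 ,  0.01423129]), 'grip_force': 0.0, 'grip_width': 0.9976473063668332}
scene {'K': array([[495.46631154,   0.        , 255.78807354],
       [  0.        , 495.46631154, 185.97154195],
       [  0.        ,   0.        ,   1.        ]]), 'origin': array([1167.01402179, -380.16276811, 1005.38925691]), 'rotation': array([-0.29461598,  0.7973877 ,  0.49602281, -0.17701882])}
top {'K': array([[430.54792341,   0.        , 256.81669967],
       [  0.        , 430.54792341, 187.93636289],
       [  0.        ,   0.        ,   1.        ]]), 'origin': array([ 315.80170872,  -52.69471655, 1376.23669342]), 'rotation': array([ 0.05497941, -0.70012339,  0.70850304, -0.06948339])}
```

View pics/scene0.png

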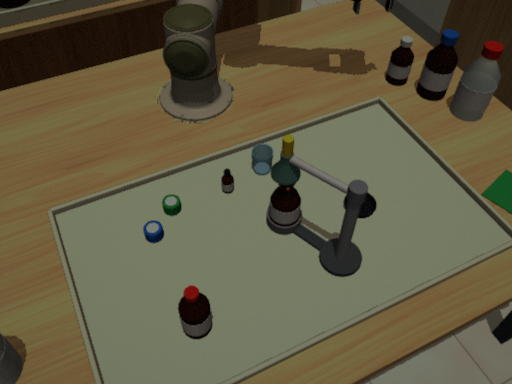

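View pics/top0.png

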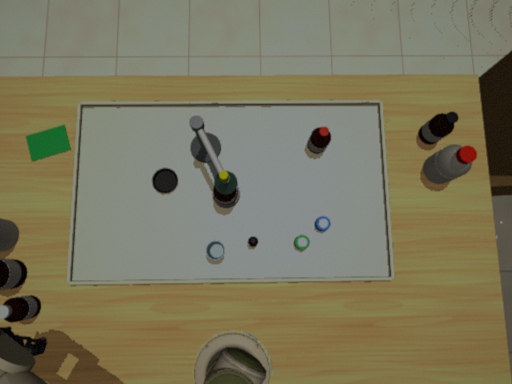

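The scene shows the blue cap at about (153,231) in scene and (322,224) in top, and a green look-alike at (172,204) and (302,243). In the top view the yellow knob is at (223,175), the post top at (197,124) and the dish at (165,181).

```bash
cat > h.py <<'E'
import numpy as np,cv2
from scipy.spatial.transform import Rotation as R
from rig import ctrl
def rot(q): return R.from_quat(q,scalar_first=True).as_matrix()
def ray(cal,u,v):
    d=rot(cal["rotation"])@np.linalg.inv(cal["K"])@[u,v,1]; return np.array(cal["origin"]),d
def plane(cal,u,v,z):
    o,d=ray(cal,u,v); return o+d*(z-o[2])/d[2]
def proj(cal,p):
    c=cal["K"]@rot(cal["rotation"]).T@(np.array(p)-cal["origin"]); return c[:2]/c[2]
def blob(p,lo,hi,box=None):
    m=cv2.inRange(cv2.cvtColor(p,cv2.COLOR_BGR2HSV),np.array(lo),np.array(hi))
    if box: k=np.zeros_like(m);k[box[1]:box[3],box[0]:box[2]]=255;m&=k
    n,l,s,c=cv2.connectedComponentsWithStats(m)
    return sorted([(int(s[i,4]),c[i].round(1).tolist(),s[i,:4].tolist()) for i in range(1,n) if s[i,4]>8],reverse=True)[:4]
def tool(v): # world shift mm -> normalised tool-axis shift
    return (rot(ctrl.sense()["ee_rot"]).T@np.array(v,float)/200).round(3)
E
python3 - <<'E'
from h import *
I={n:np.load(n+".npz")["p"] for n in("scene","top")}; C={n:ctrl.get_calibration(n) for n in I}
for n in I:
    for name,lo,hi,z in(("yellow",(22,150,80),(35,255,255),273 if n=="scene" else 295),("blue",(100,120,60),(125,255,255),26),("green",(45,100,60),(80,255,255),26)):
        for b in blob(I[n],lo,hi): print(n,name,b,plane(C[n],*b[1],z).round())
t=I["top"]
b=blob(t,(0,0,0),(180,255,60),(145,160,190,205));print("dish",b,[plane(C["top"],*x[1],12).round() for x in b])
cv2.imwrite("pics/crop.png",np.hstack([cv2.resize(t[205:260,285:340],(400,400),interpolation=2),cv2.resize(I["scene"][190:245,135:190],(400,400),interpolation=2)]))
print("post top",plane(C["top"],197,124,229),plane(C["top"],197,124,265),plane(C["top"],197,124,330))
print(rot(ctrl.sense()["ee_rot"]).round(3), ctrl.get_calibration("wrist"))
E
```

```text
scene yellow (68, [288.1, 138.5], [283, 135, 11, 8]) [529.  22. 273.]
scene blue (116, [450.3, 33.3], [443, 29, 16, 10]) [100. 927.  26.]
scene blue (113, [152.6, 229.3], [144, 221, 18, 17]) [ 444. -287.   26.]
scene green (744, [500.9, 190.9], [482, 170, 30, 43]) [722. 559.  26.]
scene green (91, [170.8, 201.9], [162, 195, 18, 14]) [ 384. -218.   26.]
top yellow (63, [223.2, 175.0], [219, 171, 9, 9]) [543.   9. 295.]
top blue (72, [321.6, 223.8], [316, 217, 14, 14]) [ 439. -285.   26.]
top green (1047, [47.8, 142.5], [26, 125, 45, 36]) [711. 588.  26.]
top green (76, [301.0, 242.6], [295, 235, 14, 15]) [ 381. -218.   26.]
dish [(477, [164.6, 180.5], [153, 169, 25, 24])] [array([586., 214.,  12.])]
post top [701.75608321  85.71566063 229.        ] [689.64493164  81.37237767 265.        ] [667.77757463  73.530339   330.        ]
[[-0.958  0.287 -0.001]
 [ 0.287  0.958 -0.001]
 [ 0.    -0.001 -1.   ]] {'K': array([[292.29269737,   0.        , 257.94083801],
       [  0.        , 292.29269737, 190.53484412],
       [  0.        ,   0.        ,   1.        ]]), 'origin': array([ 84.40727688, 522.5328479 , 372.9271391 ]), 'rotation': array([0.11079335, 0.79439127, 0.5915325 , 0.08219881])}
```

View pics/crop.png

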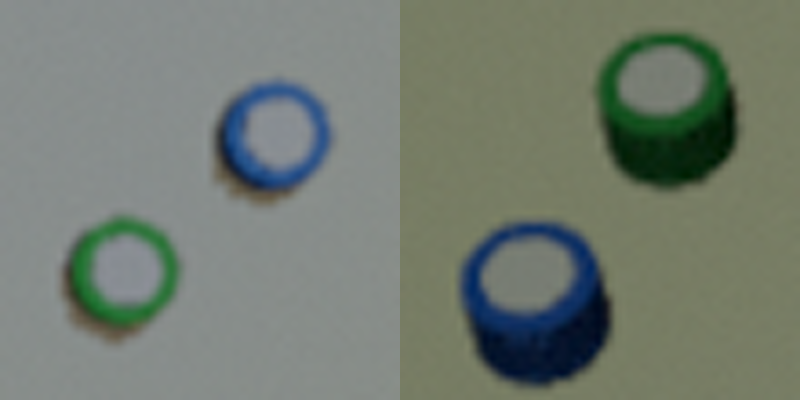

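The crop shows the two candidates. The blue cap with the white dot is at top (322,224), world about (440,-286), and it matches the description. The green one at top (301,243) is the decoy. The tool's current closing axis already lies along the mid-swing tangent, so I don't need to spin it. Next I move over towards the knob.

```bash
python3 -m pendant '[[[-0.95,-0.65,-0.24,0,1],[-0.95,-0.65,-0.24,0,1],[-0.95,-0.65,-0.24,0,1],[-0.95,-0.65,-0.24,0,1],[-0.95,-0.65,-0.24,0,1],[-0.95,-0.65,-0.24,0,1]]]'
python3 -m pendant '[[[-0.95,-0.65,-0.24,0,1],[-0.95,-0.65,-0.24,0,1],[-0.95,-0.65,-0.24,0,1],[-0.95,-0.65,-0.24,0,1],[-0.95,-0.65,-0.24,0,1],[-0.95,-0.65,-0.24,0,1],[-0.95,-0.65,-0.24,0,1],[-0.95,-0.65,-0.24,0,1]]]'
python3 - <<'E'
from h import *
from itertools import product
s=ctrl.sense();print(s["eef_pos"],s["force"])
c=ctrl.get_calibration("wrist");p,d=ctrl.capture("wrist");cv2.imwrite("pics/w1.png",p)
for b in blob(p,(22,120,60),(35,255,255)): print(b,plane(c,*b[1],295).round(1),plane(c,*b[1],273).round(1))
# triangulate knob roof, scene+top
A=np.zeros((3,3));B=np.zeros(3)
for n,u in(("scene",(288.1,138.5)),("top",(223.2,175.))):
    o,r=ray(ctrl.get_calibration(n),*u);r/=np.linalg.norm(r);M=np.eye(3)-np.outer(r,r);A+=M;B+=M@o
print(np.linalg.solve(A,B).round(1))
E
```

```text
time_s: 0.7
eef_pos: [297.5, 321.7, 280.0]
ee_rot: [0.001, 0.147, 0.989, 0.0]
force: [-0.3, -0.4, 0.1]
grip_width: 0.996
grip_force: 0.0
time_s: 1.5
eef_pos: [439.3, 146.0, 326.9]
ee_rot: [-0.001, 0.144, 0.99, 0.0]
force: [0.3, -0.3, 1.0]
grip_width: 1.002
grip_force: 0.0
[439.33217136 146.00015376 326.89824636] [ 0.27951645 -0.30584776  0.98410905]
(501, [56.8, 20.0], [0, 0, 120, 44]) [299.9  76.  295. ] [290.7  64.7 273. ]
(246, [75.1, 35.7], [50, 23, 47, 30]) [309.6  81.9 295. ] [301.5  71.4 273. ]
(182, [75.9, 22.8], [53, 10, 56, 26]) [304.   85.1 295. ] [295.3  75.  273. ]
(142, [503.9, 55.5], [495, 47, 17, 19]) [385.4 302.5 295. ] [387.  319.9 273. ]
[544.1  10.6 291.2]
```

View pics/w1.png

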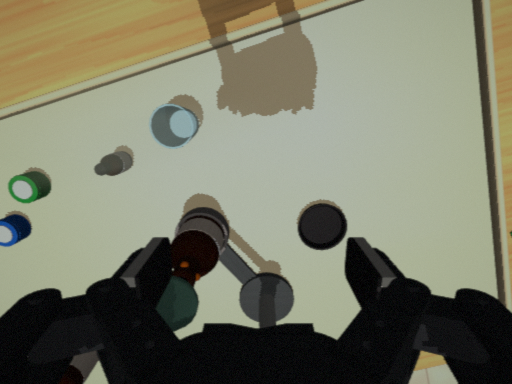

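The wrist view shows the dish at (322,227), the post foot at (266,297), and the nozzle with the bottle below it at (180,290). Triangulation puts the knob at about (544,11). I'll move over it and descend around it.

```bash
python3 - <<'E'
from h import *
c=ctrl.get_calibration("wrist");p=cv2.imread("pics/w1.png")
b=blob(p,(0,0,0),(180,255,45),(290,195,350,252))[0];print("dish",b,plane(c,*b[1],12).round(1),"foot",plane(c,266,297,8).round(1))
E
python3 -m pendant '[[[-0.695,-0.497,0,0,1],[-0.695,-0.497,0,0,1],[-0.695,-0.497,0,0,1],[-0.695,-0.497,0,0,1],[-0.695,-0.497,0,0,1],[-0.695,-0.497,0.2,0,1],[-0.695,-0.497,0.35,0,1],[-0.695,-0.497,0.35,0,1],[-0.695,-0.497,0.35,0,1]]]'
python3 - <<'E'
from h import *
p,d=ctrl.capture("scene");q,d=ctrl.capture("top")
cv2.imwrite("pics/k.png",np.hstack([cv2.resize(p[80:220,220:400],(450,350)),cv2.resize(q[100:240,150:290],(350,350))]))
E
```

```text
dish (1682, [321.9, 226.0], [299, 204, 47, 45]) [587.9 214.4  12. ] foot [697.  85.   8.]
time_s: 2.45
eef_pos: [544.6, 11.0, 258.6]
ee_rot: [0.001, 0.144, 0.99, 0.0]
force: [0.0, -0.5, 1.5]
grip_width: 1.001
grip_force: 0.0
```

View pics/k.png

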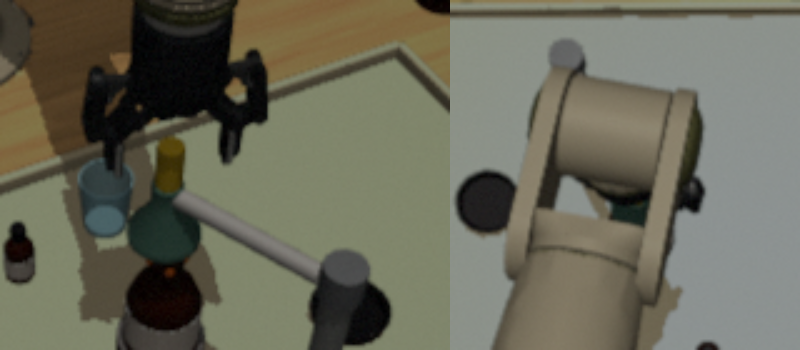

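The knob, at crop (170,160), stands between the fingertips at (112,170) and (228,155). I close on it.

```bash
python3 -m pendant '[[[0,0,0,0,0],[0,0,0,0,0],[0,0,0,0,0],[0,0,0,0,0],[0,0,0,0,0],[0,0,0,0,0],[0,0,0,0,0],[0,0,0,0,0],[0,0,0,0,0],[0,0,0,0,0]]]' 35
python3 - <<'E'
from h import *
s=ctrl.sense();p0=s["eef_pos"][:2];print(s)
# circle centre at 170 from knob and dish
D=np.array([587.5,214.3]);m=(p0+D)/2;v=D-p0;L=np.linalg.norm(v);n=np.array([v[1],-v[0]])/L
P=m+n*np.sqrt(170**2-L*L/4);print("post",P)
a0=np.arctan2(*(p0-P)[::-1])%(2*np.pi);a1=np.arctan2(*(D-P)[::-1])%(2*np.pi);print(a0,a1)
for a in np.linspace(a0,a1,13)[1:]:
    w=P+170*np.array([np.cos(a),np.sin(a)])-p0;print(a.round(2),tool([*w,0]))
E
```

```text
time_s: 3.55
eef_pos: [544.7, 9.8, 257.5]
ee_rot: [0.0, 0.145, 0.989, -0.0]
force: [-2.2, -1.2, 4.8]
grip_width: 0.273
grip_force: 34.4
{'time_s': 3.55, 'joints': array([-1.97122054e-01,  3.39384671e-01,  1.39276836e+00, -1.45560727e-04,
        1.40918361e+00, -1.47701132e+00]), 'dq': array([-0.0016539 , -0.00149291,  0.00012131, -0.00172347, -0.00018441,
       -0.00414583]), 'tau': array([ 5.65120261e-01, -4.04488921e+01, -2.54810661e+01,  3.00426045e-01,
       -4.56890529e-01, -2.29544041e-02]), 'eef_pos': array([544.71167692,   9.7719065 , 257.51028988]), 'ee_rot': array([ 1.24124243e-04,  1.44929606e-01,  9.89441958e-01, -7.83484867e-05]), 'force': array([-2.2478395 , -1.23704067,  4.84637925]), 'wrist_torque': array([-0.11057244,  0.34404348, -0.06048479]), 'grip_force': 34.38889503479004, 'grip_width': 0.27289702650924985}
post [697.36985627  84.57484946]
3.5972106049824055 2.273513181496643
3.49 [ 0.06   0.072 -0.   ]
3.38 [ 0.111  0.151 -0.   ]
3.27 [ 0.154  0.234 -0.   ]
3.16 [ 0.187  0.322 -0.   ]
3.05 [ 0.21   0.413 -0.   ]
2.94 [ 0.223  0.505 -0.   ]
2.83 [ 0.226  0.599 -0.   ]
2.71 [ 0.218  0.692 -0.   ]
2.6 [ 0.2    0.784 -0.   ]
2.49 [ 0.173  0.874 -0.   ]
2.38 [ 0.135  0.96  -0.   ]
2.27 [ 0.088  1.041 -0.   ]
```

The fitted post position (697,85) matches the post foot I saw. Now I swing along the arc in two calls.

```bash
python3 -m pendant '[[[0.03,0.036,0,0,0],[0.06,0.072,0,0,0],[0.087,0.111,0,0,0],[0.111,0.151,0,0,0],[0.133,0.192,0,0,0],[0.154,0.234,0,0,0],[0.171,0.278,0,0,0],[0.187,0.322,0,0,0],[0.2,0.367,0,0,0],[0.21,0.413,0,0,0],[0.218,0.46,0,0,0],[0.223,0.505,0,0,0]]]' 
python3 -m pendant '[[[0.002,0.047,0,0,0],[0.003,0.094,0,0,0],[0,0.14,0,0,0],[-0.005,0.187,0,0,0],[-0.013,0.233,0,0,0],[-0.023,0.279,0,0,0],[-0.036,0.325,0,0,0],[-0.05,0.369,0,0,0],[-0.068,0.413,0,0,0],[-0.088,0.455,0,0,0],[-0.11,0.496,0,0,0],[-0.135,0.536,0,0,0]]]'
python3 -m pendant '[[[0,0,0,0,0],[0,0,0,0,0],[0,0,0,0,0]]]'
python3 - <<'E'
from h import *
s=ctrl.sense();print(s["eef_pos"][:2]-[587.5,214.3],s["force"],np.linalg.norm(s["eef_pos"][:2]-[697.4,84.6]))
E
```

```text
time_s: 4.75
eef_pos: [529.8, 119.6, 257.0]
ee_rot: [-0.002, 0.145, 0.989, -0.001]
force: [-11.5, -2.1, 3.5]
grip_width: 0.273
grip_force: 34.8
time_s: 5.95
eef_pos: [587.9, 214.7, 257.0]
ee_rot: [-0.0, 0.145, 0.989, -0.0]
force: [0.5, -2.9, -0.4]
grip_width: 0.271
grip_force: 34.8
time_s: 6.25
eef_pos: [587.6, 214.5, 257.0]
ee_rot: [0.0, 0.145, 0.989, 0.0]
force: [3.4, 1.1, -2.2]
grip_width: 0.267
grip_force: 34.6
[0.12722173 0.15104582] [ 3.38989741  1.09108597 -2.21380599] 170.03339951122044
```

The nozzle is there. I release, rise, and move back toward the robot to look.

```bash
python3 -m pendant '[[[0,0,0,0,1],[0,0,0,0,1],[0,0,0,0,1],[0,0,0,0,1],[0,0,0,0,1],[0,0,0,0,1],[0,0,0,0,1],[0,0,-0.1,0,1],[0,0,-0.2,0,1],[0,0,-0.35,0,1],[0,0,-0.45,0,1],[0,0,-0.45,0,1]]]'
python3 -m pendant '[[[0.1,-0.4,0,0,1],[0.3,-0.7,0,0,1],[0.5,-1,0,0,1],[0.5,-1,0,0,1],[0.5,-1,0,0,1],[0.5,-1,0,0,1],[0.5,-1,0,0,1],[0.5,-1,0,0,1]]]'
python3 - <<'E'
from h import *
s=ctrl.sense();c=ctrl.get_calibration("wrist");p,d=ctrl.capture("wrist");np.savez("w2",p=p,d=d)
q,_=ctrl.capture("top");r,_=ctrl.capture("scene");cv2.imwrite("pics/s2.png",r);cv2.imwrite("pics/t2.png",q)
cv2.imwrite("pics/v2.png",np.hstack([cv2.resize(p,(400,300)),cv2.resize(r[80:260,160:400],(400,300))]))
ct=ctrl.get_calibration("top");cs=ctrl.get_calibration("scene")
for n,i,k in(("top",q,ct),("scene",r,cs)):
  for b in blob(i,(22,150,80),(35,255,255),(100,50,400,300)): print(n,b,plane(k,*b[1],291).round(1))
print(s["eef_pos"],"mouth expected px: wrist",proj(c,[544.7,9.8,160]),"scene",proj(cs,[544.7,9.8,160]))
E
```

```text
time_s: 7.45
eef_pos: [588.1, 214.5, 350.2]
ee_rot: [0.003, 0.145, 0.989, 0.001]
force: [0.1, -0.5, 0.7]
grip_width: 1.002
grip_force: 0.0
time_s: 8.25
eef_pos: [434.8, 51.8, 346.7]
ee_rot: [-0.0, 0.145, 0.989, 0.0]
force: [0.9, 0.5, 0.0]
grip_width: 0.996
grip_force: 0.0
top (57, [144.0, 159.4], [140, 156, 9, 8]) [586.6 213.5 291. ]
scene (59, [382.6, 122.0], [378, 119, 10, 7]) [588.1 216.9 291. ]
[434.82440394  51.84879721 346.65909001] mouth expected px: wrist [250.82173915 261.74603705] scene [283.99293114 180.61787133]
```

View pics/v2.png

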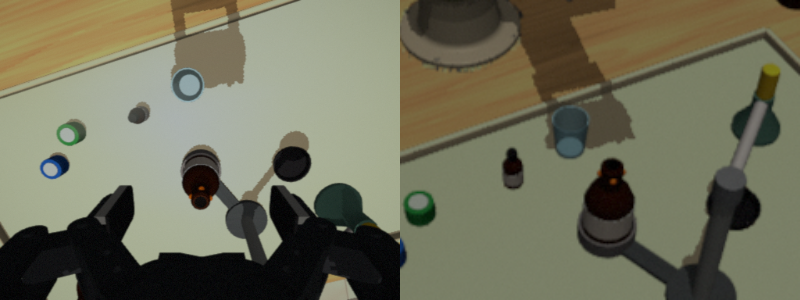

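The nozzle hangs at about (587,214), over the dish. In the half-size wrist image the bottle mouth is at about (200,204), close to where I expected it. I'll measure the mouth in the full image.

```bash
python3 - <<'E'
from h import *
z=np.load("w2.npz");p,d=z["p"],z["d"];r=cv2.imread("pics/s2.png")
cv2.imwrite("pics/m2.png",np.hstack([cv2.resize(np.clip(p[225:285,220:290].astype(int)*2,0,255).astype(np.uint8),(420,360),interpolation=2),cv2.resize(np.clip(r[165:215,260:310].astype(int)*2,0,255).astype(np.uint8),(360,360),interpolation=2)]))
c=ctrl.get_calibration("wrist")
# depth points -> world, select near rim height
v,u=np.mgrid[0:384,0:512];D=d;X=(rot(c["rotation"])@(np.linalg.inv(c["K"])@np.stack([u*D,v*D,D]).reshape(3,-1))).T+c["origin"]
k=(D.ravel()>0)&(np.hypot(X[:,0]-545,X[:,1]-10)<35)&(X[:,2]>150)&(X[:,2]<168)
print(k.sum(),X[k].mean(0),X[k].min(0),X[k].max(0))
m=k.reshape(384,512).astype(np.uint8);cs,_=cv2.findContours(m,0,1);e=cv2.minEnclosingCircle(max(cs,key=len));print(e,plane(c,*e[0],158))
for b in blob(p,(5,150,90),(20,255,255),(220,225,290,290)):print(b,plane(c,*b[1],143).round(1))
E
```

```text
480 [539.14332792  18.09280829 158.67118949] [526.21186654   1.88581774 150.04995776] [556.83565531  32.8259173  162.70756122]
((255.86709594726562, 255.75633239746094), 12.533133506774902) [539.59525941  17.98180399 158.        ]
(22, [257.5, 240.6], [255, 239, 6, 4]) [527.1  23.8 143. ]
(15, [243.2, 251.4], [242, 249, 3, 6]) [536.5   1.5 143. ]
(13, [269.7, 253.3], [269, 251, 3, 6]) [549.1  33.9 143. ]
```

View pics/m2.png

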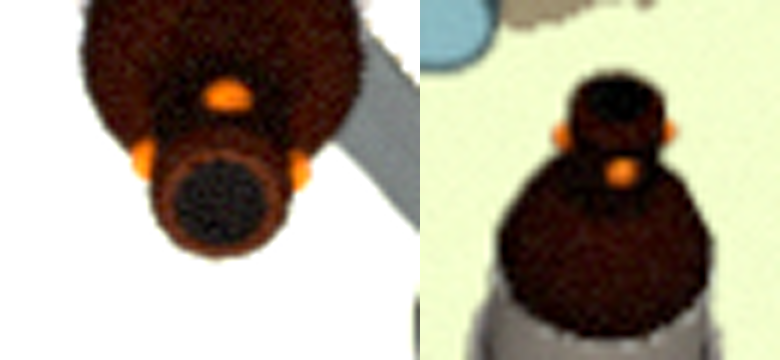

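```bash
python3 - <<'E'
from h import *
c=ctrl.get_calibration("wrist");p=np.load("w2.npz")["p"]
print(plane(c,256.2,257.8,160),plane(ctrl.get_calibration("scene"),286.9,178.4,160))
g=p[225:285,220:290].max(2);m=((g<30)*255).astype(np.uint8)
n,l,s,k=cv2.connectedComponentsWithStats(m)
for i in range(1,n):
  if s[i,4]>60: print(s[i],k[i]+[220,225],plane(c,*(k[i]+[220,225]),160))
cal=c
for b in blob(p,(100,100,50),(125,255,255)):print(b,plane(c,*b[1],26))
E
```

```text
[541.39994481  17.88796071 160.        ] [541.74650944  18.90170773 160.        ]
[ 14   0  47  31 907] [256.70893054 235.68577729] [512.76722164  27.12586878 160.        ]
[ 29  26  16  15 173] [256.15028902 258.39884393] [542.18071111  17.5887978  160.        ]
(367, [67.5, 214.4], [52, 201, 30, 28]) [ 442.91502419 -285.17168781   26.        ]
(30, [79.9, 202.3], [71, 199, 17, 12]) [ 429.36525033 -255.62949446   26.        ]
```

Bottle mouth is about (541.7,17.8), 169 mm from the post, which fits. Next I move above the blue cap.

```bash
python3 -m pendant '[[[-0.26,-0.8,0,0,1],[-0.26,-0.8,0,0,1],[-0.26,-0.8,0,0,1],[-0.26,-0.8,0,0,1],[-0.26,-0.8,0,0,1]]]'
python3 -m pendant '[[[-0.26,-0.8,0.1,0,1],[-0.26,-0.8,0.2,0,1],[-0.26,-0.8,0.4,0,1],[-0.26,-0.8,0.6,0,1],[-0.26,-0.8,0.8,0,1],[-0.26,-0.8,0.98,0,1],[-0.26,-0.8,0.98,0,1],[-0.26,-0.8,0.98,0,1],[-0.26,-0.8,0.98,0,1]]]'
python3 - <<'E'
from h import *
s=ctrl.sense();c=ctrl.get_calibration("wrist");p,d=ctrl.capture("wrist");cv2.imwrite("pics/w3.png",p)
hsv=cv2.cvtColor(p,cv2.COLOR_BGR2HSV)
for b in blob(p,(100,100,50),(125,255,255)):print(b)
m=cv2.inRange(hsv,(0,0,110),(180,70,255));m[:,:]&=255
# white dot: bright blob ringed by blue
bm=cv2.inRange(hsv,(100,100,50),(125,255,255));cs,_=cv2.findContours(bm,cv2.RETR_CCOMP,cv2.CHAIN_APPROX_NONE)
h=[x for x in cs if cv2.contourArea(x)>100]
for x in h:
  M=cv2.moments(x);q=(M["m10"]/M["m00"],M["m01"]/M["m00"]);w=plane(c,*q,32);print(cv2.contourArea(x),q,w.round(1),tool(w-s["eef_pos"]))
print(s["eef_pos"])
E
```

```text
time_s: 8.9
eef_pos: [438.6, -118.6, 346.5]
ee_rot: [-0.001, 0.146, 0.989, 0.0]
force: [0.7, 0.4, 0.9]
grip_width: 0.997
grip_force: 0.0
time_s: 9.8
eef_pos: [443.7, -285.2, 154.3]
ee_rot: [0.002, 0.144, 0.99, -0.001]
force: [-0.6, -0.0, 0.9]
grip_width: 0.998
grip_force: 0.0
(991, [255.5, 181.6], [232, 159, 48, 48])
1717.0 (255.4722384003106, 182.63230440691126) [ 442.1 -287.4   32. ] [ 0.007 -0.011  0.611]
839.0 (255.42908224076282, 183.8555820421136) [ 443.2 -287.8   32. ] [ 0.001 -0.012  0.611]
[ 443.67847131 -285.19003097  154.25845295]
```

View pics/w3.png

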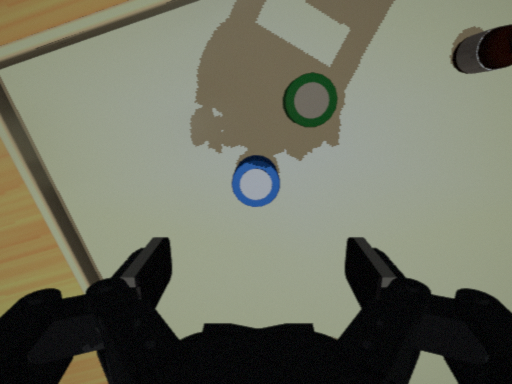

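The blue cap is directly below, its dot at (255,184), world (443.2,-287.8). The green one at (310,99) stays clear of the fingers. Now I descend and grip.

```bash
python3 -m pendant '[[[0,-0.012,0.2,0,1],[0,-0.012,0.4,0,1],[0,-0.012,0.55,0,1],[0,-0.012,0.68,0,1],[0,-0.012,0.75,0,1],[0,-0.012,0.75,0,1],[0,-0.012,0.75,0,1]]]'
python3 -m pendant '[[[0,0,0,0,0],[0,0,0,0,0],[0,0,0,0,0],[0,0,0,0,0],[0,0,0,0,0],[0,0,0,0,0],[0,0,0,0,0],[0,0,0,0,0],[0,0,0,0,0],[0,0,0,0,0]]]' 80
```

```text
time_s: 10.55
eef_pos: [442.5, -287.9, 2.9]
ee_rot: [0.001, 0.145, 0.989, -0.001]
force: [0.6, -0.2, 0.5]
grip_width: 1.001
grip_force: 0.0
time_s: 11.55
eef_pos: [442.0, -287.6, 2.6]
ee_rot: [0.001, 0.145, 0.989, -0.0]
force: [-2.1, 2.2, 9.6]
grip_width: 0.517
grip_force: 80.9
```

Gripped. Next I lift, look at the cap in the hand, and carry it towards the bottle.

```bash
python3 -m pendant '[[[0,0,-0.2,0,0],[0,0,-0.4,0,0],[0,0,-0.6,0,0],[0,0,-0.8,0,0],[0,0,-1,0,0],[0,0,-1,0,0],[0,0,-1,0,0]]]'
python3 -m pendant '[[[-0.02,0.15,-0.1,0,0],[-0.02,0.35,-0.1,0,0],[-0.02,0.55,-0.1,0,0],[-0.02,0.75,-0.1,0,0],[-0.02,0.9,-0.1,0,0],[-0.02,1,-0.1,0,0],[-0.02,1,-0.1,0,0],[-0.02,1,-0.1,0,0],[-0.02,1,-0.1,0,0]]]'
python3 - <<'E'
from h import *
s=ctrl.sense();c=ctrl.get_calibration("wrist");p,d=ctrl.capture("wrist");np.savez("w4",p=p,d=d)
zr=s["eef_pos"][2]+29.4
hsv=cv2.cvtColor(p,cv2.COLOR_BGR2HSV)
bm=cv2.inRange(hsv,(100,100,40),(125,255,255));bm[:200]=0;cs,_=cv2.findContours(bm,cv2.RETR_CCOMP,cv2.CHAIN_APPROX_NONE)
for x in cs:
  if cv2.contourArea(x)<100: continue
  M=cv2.moments(x);q=(M["m10"]/M["m00"],M["m01"]/M["m00"]);w=plane(c,*q,zr);print(cv2.contourArea(x),q,cv2.boundingRect(x),w.round(1),200*tool(w-s["eef_pos"]))
print(s["eef_pos"],200*tool([541.7-s["eef_pos"][0],17.8-s["eef_pos"][1],0]), proj(c,[541.7,17.8,160]))
b=p[:,:,:];cv2.imwrite("pics/w4.png",b)
g=cv2.cvtColor(p,cv2.COLOR_BGR2HSV)
for o in blob(p,(5,150,90),(20,255,255)):print(o)
E
```

```text
time_s: 12.25
eef_pos: [441.6, -287.3, 201.7]
ee_rot: [0.0, 0.145, 0.989, -0.0]
force: [-0.3, 0.3, -0.5]
grip_width: 0.52
grip_force: 81.6
time_s: 13.15
eef_pos: [502.4, -97.6, 220.6]
ee_rot: [-0.001, 0.145, 0.989, 0.0]
force: [-0.1, 0.7, -1.0]
grip_width: 0.519
grip_force: 81.7
8853.5 (257.8871820937106, 261.79294440993203) (207, 204, 103, 113) [497.6 -96.3 250. ] [  5.   -0.  -29.4]
3448.0 (257.94286542923436, 273.9359048723898) (223, 243, 71, 63) [503.3 -98.  250. ] [ -1.   -0.  -29.4]
[502.36851717 -97.6425813  220.61785958] [ -4.4 121.8  -0. ] [423.52301086 211.19371237]
(88, [391.3, 203.3], [387, 198, 9, 12])
(64, [417.2, 184.0], [412, 181, 11, 7])
(22, [405.4, 226.6], [402, 224, 9, 5])
```

View pics/w4.png

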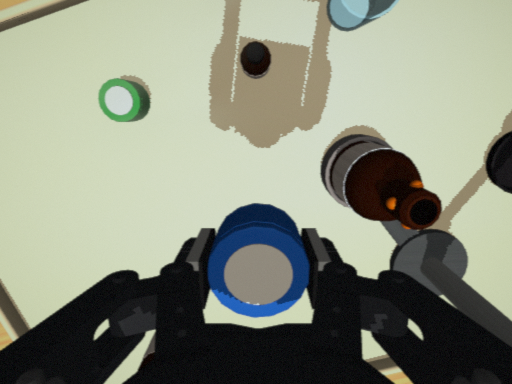

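The cap sits centred between the pads, its dot at (258,274), offset about -1 mm along tool x. The mouth is at (425,210), where expected. I'll refine that once from the hole.

```bash
python3 - <<'E'
from h import *
s=ctrl.sense();c=ctrl.get_calibration("wrist");p=np.load("w4.npz")["p"]
m=((p[185:235,395:450].max(2)<30)*255).astype(np.uint8);n,l,st,k=cv2.connectedComponentsWithStats(m)
for i in range(1,n):
  if st[i,4]>60: q=k[i]+[395,185];w=plane(c,*q,160);print(st[i],q,w,200*tool(w-s["eef_pos"]))
E
```

```text
[  0   0  28  36 350] [402.31714286 196.20285714] [525.89821496   4.66700836 160.        ] [  7.  104.8  60.8]
[ 15  14  27  26 547] [423.30895795 211.70201097] [542.25689867  17.59281879 160.        ] [ -5.  122.   60.8]
```

```bash
python3 -m pendant '[[[-0.01,0.2,0,0,0],[-0.02,0.4,0,0,0],[-0.02,0.55,0,0,0],[-0.02,0.61,0,0,0],[-0.02,0.61,0.1,0,0],[-0.02,0.61,0.2,0,0],[-0.02,0.61,0.25,0,0],[-0.02,0.61,0.25,0,0],[-0.02,0.61,0.25,0,0]]]'
python3 -m pendant '[[[0,0,0.02,0,0],[0,0,0.03,0,0],[0,0,0.04,0,0],[0,0,0.05,0,0],[0,0,0.06,0,0],[0,0,0.07,0,0],[0,0,0.07,0,0]]]'
python3 - <<'E'
from h import *
s=ctrl.sense();print(s["force"],s["wrist_torque"],s["eef_pos"])
E
```

```text
time_s: 14.1
eef_pos: [541.9, 18.3, 172.0]
ee_rot: [0.0, 0.145, 0.989, -0.0]
force: [0.9, 0.3, -0.3]
grip_width: 0.524
grip_force: 81.7
time_s: 14.8
eef_pos: [541.4, 19.0, 157.0]
ee_rot: [-0.0, 0.145, 0.989, 0.0]
force: [0.0, -0.3, 0.4]
grip_width: 0.518
grip_force: 81.7
[ 0.00207867 -0.30757053  0.43360167] [-0.02171376  0.06283477 -0.01167706] [541.4490423   18.95246448 156.9865099 ]
```

The lip is over the neck with no contact force. I continue onto the beads.

```bash
python3 -m pendant '[[[0,0,0.01,0,0],[0,0,0.02,0,0],[0,0,0.03,0,0],[0,0,0.04,0,0],[0,0,0.04,0,0]]]'
python3 -m pendant '[[[0,0,0.01,0,0],[0,0,0.02,0,0],[0,0,0.03,0,0],[0,0,0.03,0,0]]]'
```

```text
time_s: 15.3
eef_pos: [541.5, 18.7, 149.3]
ee_rot: [-0.0, 0.145, 0.989, -0.0]
force: [-1.8, -1.4, 1.6]
grip_width: 0.521
grip_force: 82.1
time_s: 15.7
eef_pos: [541.3, 18.7, 143.2]
ee_rot: [-0.0, 0.145, 0.989, -0.0]
force: [-2.5, -2.5, -1.3]
grip_width: 0.52
grip_force: 82.0
```

```bash
python3 -m pendant '[[[0,0,0.01,0,0],[0,0,0.02,0,0],[0,0,0.03,0,0],[0,0,0.03,0,0]]]'
python3 -m pendant '[[[0,0,0.005,0,0],[0,0,0.005,0,0]]]'
```

```text
time_s: 16.1
eef_pos: [541.4, 19.0, 136.9]
ee_rot: [-0.0, 0.145, 0.989, 0.0]
force: [-1.0, -1.1, -0.8]
grip_width: 0.519
grip_force: 82.9
time_s: 16.3
eef_pos: [541.6, 18.9, 136.7]
ee_rot: [0.0, 0.145, 0.989, -0.0]
force: [-3.9, -2.1, 3.7]
grip_width: 0.517
grip_force: 83.4
```

```bash
python3 -m pendant '[[[0,0,0.005,0,0],[0,0,0.005,0,0]]]'
python3 -m pendant '[[[0,0,0.005,0,0],[0,0,0.005,0,0]]]'
```

```text
time_s: 16.5
eef_pos: [541.6, 19.0, 136.6]
ee_rot: [0.0, 0.145, 0.989, -0.0]
force: [-6.8, -1.0, 12.1]
grip_width: 0.518
grip_force: 84.3
time_s: 16.7
eef_pos: [541.6, 18.9, 136.5]
ee_rot: [0.001, 0.145, 0.989, -0.0]
force: [-11.2, -1.3, 20.4]
grip_width: 0.517
grip_force: 85.2
```

The force rises steeply while z stays at 136.5, so the roof is on the rim. I'll back off about 1 mm to get near 12 N and check by camera.

```bash
python3 -m pendant '[[[0,0,-0.005,0,0],[0,0,-0.005,0,0],[0,0,-0.005,0,0],[0,0,-0.005,0,0]]]'
python3 - <<'E'
from h import *
s=ctrl.sense();c=ctrl.get_calibration("wrist");p,d=ctrl.capture("wrist")
r,_=ctrl.capture("scene");q,_=ctrl.capture("top")
cv2.imwrite("pics/f.png",np.hstack([cv2.resize(p,(400,300)),cv2.resize(r[100:250,200:400],(400,300))]))
bm=cv2.inRange(cv2.cvtColor(p,cv2.COLOR_BGR2HSV),(100,100,40),(125,255,255));bm[:200]=0;cs,_=cv2.findContours(bm,cv2.RETR_CCOMP,cv2.CHAIN_APPROX_NONE)
for x in cs:
  if cv2.contourArea(x)<100: continue
  M=cv2.moments(x);u=(M["m10"]/M["m00"],M["m01"]/M["m00"]);print(cv2.boundingRect(x),u,plane(c,*u,166).round(1))
for n,i in(("top",q),("scene",r)):
  for b in blob(i,(22,150,80),(35,255,255),(100,50,400,300)): print(n,b,plane(ctrl.get_calibration(n),*b[1],291).round(1))
print(ctrl.sense()["force"],s["eef_pos"])
E
```

```text
time_s: 17.1
eef_pos: [541.6, 19.0, 136.6]
ee_rot: [0.0, 0.145, 0.989, -0.0]
force: [-7.4, -1.5, 11.8]
grip_width: 0.517
grip_force: 84.1
(207, 203, 103, 114) (257.82174867046, 261.2716166462122) [536.5  20.4 166. ]
(223, 242, 71, 64) (257.89727250784455, 273.93685734974656) [542.5  18.6 166. ]
top (57, [144.0, 159.4], [140, 156, 9, 8]) [586.6 213.5 291. ]
scene (60, [382.5, 122.0], [378, 119, 10, 7]) [588.  216.8 291. ]
[-7.31916038 -1.52553636 11.79127756] [541.6159615   18.95571824 136.59924061]
```

View pics/f.png

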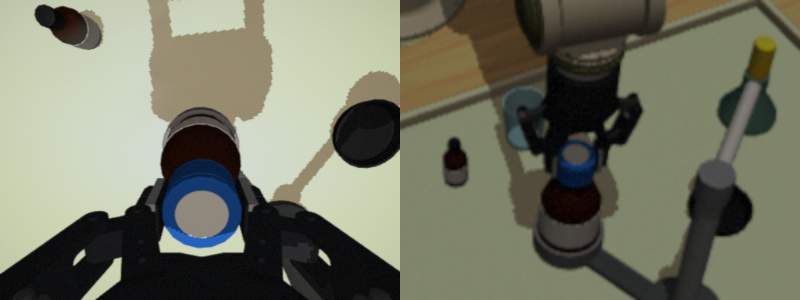

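The cap has not slipped in the hand. Its dot is at (200,214) in the half-size view, the same pixel as when I carried it. TCP height 136.6 means the cap origin is at 134, which is home, about 1 mm off centre and pressing with 12 N. The nozzle is still over the dish, so I hand it in.

```bash
python3 -c "
from rig import ctrl
print(ctrl.finish_job())"
```

```text
the job is handed in; nothing more can be done
None
```

The nozzle hangs over the dish, let go. The blue cap is snapped home on the bottle, with the gripper still holding it and pressing down at about 12 N. I handed the job in at about 17 s; no verdict was returned.

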